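# Load the vial track and shut its gate

## Task

Push the row of five vials along the loading track from behind, as one train, until the row is fully home against the end stop and its sensing pin is pushed in; then swing the red gate across the track behind the last vial, fully shut. Use only the fingertips or the outside of the fingers: grasp and lift nothing, touch no vial but the last one, keep all the vials upright, and leave the beaker, the brass weight and the glass jar where they stand.

Things in the scene. Friction and masses are not known exactly. Their poses are not given: they have to be found in the camera images.
- track: loading track fixed to the worktop: aluminium base 310 x 66 mm with a slippery green runway strip, its top 12 mm above the worktop, between two round steel guide bars (33 mm clear width; bars and their brackets reach 25 mm above the worktop). Origin: on the worktop under the middle of the base. +x along the runway to the end stop, +y across it to its left (the gate's hinge is on the -y side), z up; the open end is at x = -155 mm
- stop_face (a point): foot of the end stop's black bumper face, on the runway's top and centre line, 114 mm from the track's origin along its x; the row must end against this face. The grey block behind it reaches 60 mm above the worktop. When the row is home, the last vial's centre is 135 mm and its rear 150 mm from this face
- gate_line (a point): point on the runway's top and centre line under the inner face of the shut gate, 154 mm before the end stop's face, so the home row clears the shut gate by 4 mm; the shut gate's bar fills the 8 mm beyond, away from the end stop. A vial that stands short of home blocks the gate
- gate_hinge (a point): point on the vertical hinge axis of the red gate, at half the height of its bar, 33 mm above the worktop; 42 mm from the track's centre line on its -y side. The gate is a red bar, 8 mm thick, reaching 80 mm from the hinge axis, spanning 28 to 38 mm above the worktop, so it passes over the guide bars
- gate_knob (a point): centre of the black upright thumb knob (9 to 12 mm thick, from 38 to 64 mm above the worktop; this point is 49 mm above it) that stands on the gate's bar near its free end, 66 mm from the hinge axis
- gate (a joint): angle of the red gate, rad: 0 = shut, lying square across the track against the steel catch pin on the +y side (hard stop); it grows as the gate swings away from the end stop to the open side (1.57 = bar parallel to the track, pointing away from the end stop; 2.3 = fully open). Stiff hinge of 0.02 N m: it stays where it is left and takes less than 1 N at the knob.
- pin (a joint): white sensing pin in the end stop's face, 8 mm thick, 16 mm above the runway: 0 = standing out 5 mm, 0.005 m = pressed flush; its spring (0.1 to 0.25 N) is too weak to push the row back
- vial_a: small clear squat bottle with a white cap, 30 mm diameter, 50 mm tall, about 60 g, standing upright between the guide bars; origin at the centre of its underside. First of the row, the one nearest the end stop.
- vial_b: small clear squat bottle with a white cap, 30 mm diameter, 50 mm tall, about 60 g, standing upright between the guide bars; origin at the centre of its underside. Second of the row.
- vial_c: small clear squat bottle with a white cap, 30 mm diameter, 50 mm tall, about 60 g, standing upright between the guide bars; origin at the centre of its underside. Third of the row.
- vial_d: small clear squat bottle with a white cap, 30 mm diameter, 50 mm tall, about 60 g, standing upright between the guide bars; origin at the centre of its underside. Fourth of the row.
- vial_e: small clear squat bottle with a white cap, 30 mm diameter, 50 mm tall, about 60 g, standing upright between the guide bars; origin at the centre of its underside. Last of the row, the one to push on: push it low (a fingertip reaching down to some 15 to 20 mm above the runway) so that it slides and does not tip. The five stand with gaps of less than 2 mm.
- beaker: bystander: small open clear beaker, 48 mm wide, 57 mm tall; origin at the centre of its underside
- weight: bystander: brass weight with a knob, 20 mm wide, 33 mm tall; origin at the centre of its underside
- jar: bystander: small open glass jar with a wide neck, 37 mm wide, 56 mm tall; origin at the centre of its underside
Mind the look-alikes: they are no part of the job. Leave any pink or turquoise look-alike of the vial_e alone.

How it is judged:
By the outcome, as a careful person would: the job done as asked, in the order asked, and still so for the second after the job is handed in, with the robot touching nothing.
It also fails if it takes over 54 s, if anything falls off the work surface, if the arm or the gripper's body presses on something with over 40 N, if the wrist force passes 120 N, or if a joint passes its speed limit or range.

## Robot

A 6-joint arm with a two-finger parallel gripper is mounted at the origin on a cart in front of the work surface, level with it; the furniture and walls round the work are solid. World frame = base frame: x ahead of the robot, y to its left, z up, the work surface at z = 0. Lengths are in m, angles in rad, forces in N, time in s.
With the tool pointing down it reaches from about 0.375 to 0.9 m from the base axis. Payload 3.1 kg.
Tool frame: the origin (TCP) lies at the very end of the fingers, on their centre line; the grasp point (between the pads) lies 19 mm behind it; z points along the fingers, y is the direction in which the jaws open and shut (so a half turn about z gives the same grasp; the last joint's range is limited). The gripper opens to 87 mm and grips with 3 to 60 N. Pads are 19 mm wide; open, the fingers measure 117 mm over their backs; the gripper's body (75 mm by 190 mm) begins 51 mm behind the grasp point.
Start: joints at [1.085, 0.527, 1.433, -0, 1.181, -0.178], TCP at [0.189, 0.596, 0.223] pointing down, gripper open.
Joint ranges: [-3.08, 3.08], [-0.75, 2.2], [0.22, 2.44], [-1.43, 4.57], [0, 2.65], [-2.85, 2.85]. Speed limits (rad/s): [2.79, 2.79, 3.14, 3.14, 3.14, 3.14].

## Interface

Orientations are given as a unit quaternion [x, y, z, w].
In Python, from rig import robot gives the robot as it stands. The module is installed in compiled form; this text tells all that it offers.
- The arm moves only by the tool carry_out, never from a script. Its argument "series" is a list of rows, each a list of 7 numbers: the shift along the tool's x, y, z in mm, then the turn, a rotation vector about the tool's x, y, z in degrees, then the gripper command: -1 is shut, 1 is fully open, values between are in proportion. In form: [[tx, ty, tz, rx, ry, rz, claw], ...]. A call has 1 to 8 rows; each row is the pose to reach, as a shift and turn from the pose measured when the call began, along the tool's axes at that moment; what a row does not reach only later rows make up. A row lasts 1/8 s, in which the tool goes at most 62.5 mm and 10.7 degrees, less where a joint would pass 70% of its speed; a pose out of reach is approached as far as the arm can. A call with a gripper value outside its range is refused whole. The fingers move at their own pace and stop on an object; "force" is the grip in N (left out, the last holds). Time passes only in rows, so rows that repeat a pose let the fingers close. It gives the time, the measured TCP pose, the force and the opening at its end, in the units of the state.
- robot.get_obs(): the state, without advancing time (a new reading comes with each control period).
- robot.camera(name): name is "scene" or "side" or "wrist"; returns a dict with "pixels" (480x640x3 uint8, red, green, blue), "fx", "fy", "cx", "cy" (pixels), "position" and "attitude" of the camera in the world. Camera axes: x right, y down, z forward; pixel columns grow to the right and rows downward; lengths in m; the calibration is good to about 2 mm. The wrist camera is an equidistant fisheye: a pixel r from the principal point sees the ray r / f radians off the axis. A picture is of the moment at which its call begins. There is no depth.
- robot.hand_in(): hands the job in, once; it reports no verdict.
The state is a dict: "time": time; "q": joint angles; "joint_velocities": joint speeds; "joint_torque": joint torques, N m; "position": TCP position; "tool_rot": TCP orientation; "ft_force": force on the tool from outside, world axes, zero at the start; "moment": the same for the moment, N m; "grip_width": finger opening in m.
Only numpy, scipy, OpenCV 4.12 (cv2) and the standard library are available. Lean on these libraries where they do the work, as an engineer would, in place of code of your own. Each camera call takes 0.05 s, during which the arm holds its last target.

## Working session

There is one attempt and no reset: what is moved stays moved. The work goes in short steps, Python scripts to look and compute and a tool call to move; the robot and the scene stay as the last step left them, time stands still between calls to the robot, and variables do not carry over. Pictures are saved under pics/ and viewed, and the job is handed in when it is done.

Besides the shell and the picture viewer there is one more tool, called after ">>>" as name(argument=value, ...), one argument or row to a line, values as JSON. carry_out: Moves the arm, as the interface text tells. Its arguments: {"type":"object","properties":{"series":{"type":"array"},"force":{"type":"number"}},"required":["series"]}

```bash
mkdir -p pics
python3 - <<'E'
from rig import robot
import cv2
o=robot.get_obs();print(o)
for n in ["scene","side","wrist"]:
    c=robot.camera(n);cv2.imwrite(f"pics/{n}0.png",c["pixels"][:,:,::-1]);print(n,{k:v for k,v in c.items() if k!="pixels"})
E
```

```text
{'time': 0.0, 'q': array([ 1.08450130e+00,  5.28465659e-01,  1.43392863e+00, -2.91621350e-06,
        1.18138455e+00, -1.78479598e-01]), 'joint_velocities': array([-0.00053709,  0.00204723,  0.00035897,  0.00020697,  0.00091938,
       -0.00182683]), 'joint_torque': array([ 5.18744691e-04, -4.40042675e+01, -1.76593155e+01,  6.31895405e-02,
        5.84899960e-02, -1.88714116e-04]), 'position': array([0.18896772, 0.5949669 , 0.22156357]), 'tool_rot': array([ 1.53300179e-01,  9.88179063e-01, -1.03370315e-03, -3.55402188e-04]), 'ft_force': array([-0.28154439,  0.49948908,  0.49500637]), 'moment': array([-0.01010269, -0.0070177 ,  0.01062076]), 'grip_width': 0.08706876315517419}
scene {'fx': 526.7002274922321, 'fy': 526.7002274922321, 'cx': 323.2988001837691, 'cy': 241.4909541078205, 'position': array([ 0.07494803, -0.10612276,  0.70035487]), 'attitude': array([ 0.80703926, -0.48677606,  0.16502384, -0.29069543])}
side {'fx': 455.86484309436565, 'fy': 455.86484309436565, 'cx': 326.5022703953831, 'cy': 241.65537655867215, 'position': array([0.242622  , 0.81648433, 0.54706106]), 'attitude': array([-0.17702702,  0.86371523, -0.46196976,  0.0961321 ])}
wrist {'fx': 371.64829954431775, 'fy': 371.64829954431775, 'cx': 314.0982409594489, 'cy': 236.36798844684068, 'position': array([0.12110145, 0.61661255, 0.38431795]), 'attitude': array([0.80065882, 0.58494824, 0.07562315, 0.10517679])}
```

View pics/scene0.png

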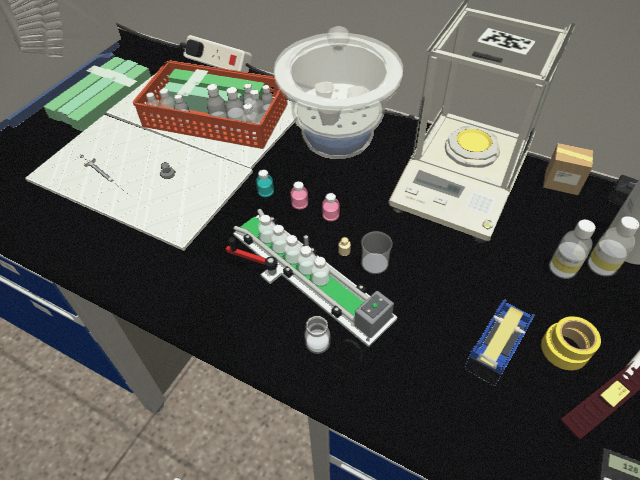

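View pics/side0.png

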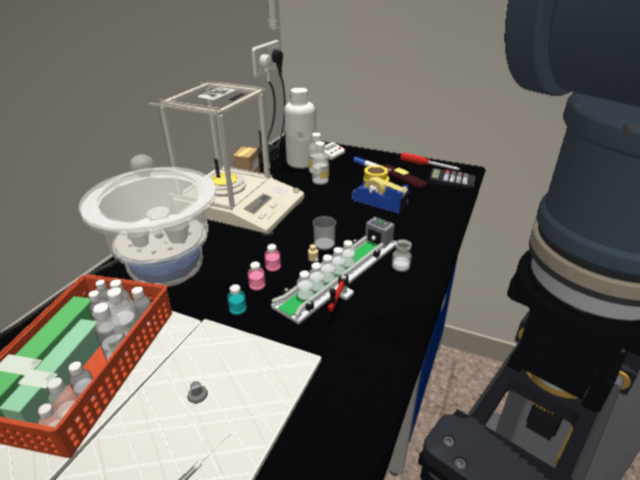

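View pics/wrist0.png

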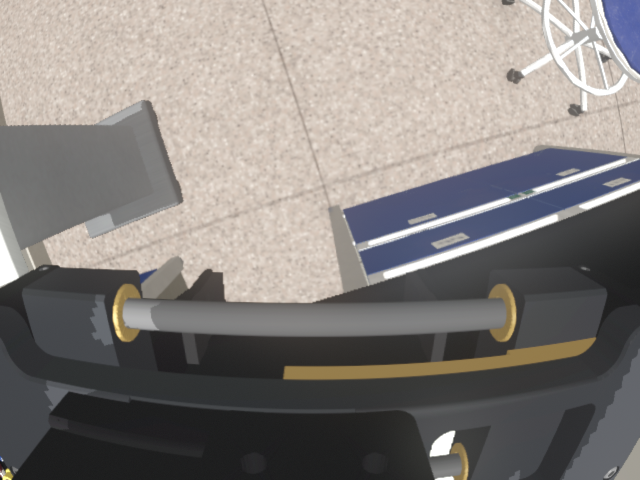

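```bash
cat > h.py <<'E'
import numpy as np,cv2
from scipy.spatial.transform import Rotation as R
def ray(c,u,v):
    d=np.array([(u-c["cx"])/c["fx"],(v-c["cy"])/c["fy"],1.]);return c["position"],R.from_quat(c["attitude"]).apply(d/np.linalg.norm(d))
def onz(c,u,v,z):
    p,d=ray(c,u,v);return p+d*(z-p[2])/d[2]
def proj(c,P):
    q=R.from_quat(c["attitude"]).inv().apply(np.asarray(P)-c["position"]);return np.array([c["cx"]+c["fx"]*q[0]/q[2],c["cy"]+c["fy"]*q[1]/q[2]])
def tri(c1,a,c2,b):
    p,d=ray(c1,*a);q,e=ray(c2,*b)
    s=np.linalg.lstsq(np.c_[d,-e],q-p,rcond=None)[0];x,y=p+d*s[0],q+e*s[1];return (x+y)/2,np.linalg.norm(x-y)
E
python3 - <<'E'
import cv2
a=cv2.imread("pics/scene0.png")[190:360,215:415];cv2.imwrite("pics/s_crop.png",cv2.resize(a,None,fx=4,fy=3.5 and 4,interpolation=cv2.INTER_CUBIC)[:600])
a=cv2.imread("pics/side0.png")[210:330,220:420];cv2.imwrite("pics/d_crop.png",cv2.resize(a,None,fx=4,fy=4,interpolation=cv2.INTER_CUBIC))
E
```

```text
(no output)
```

View pics/s_crop.png

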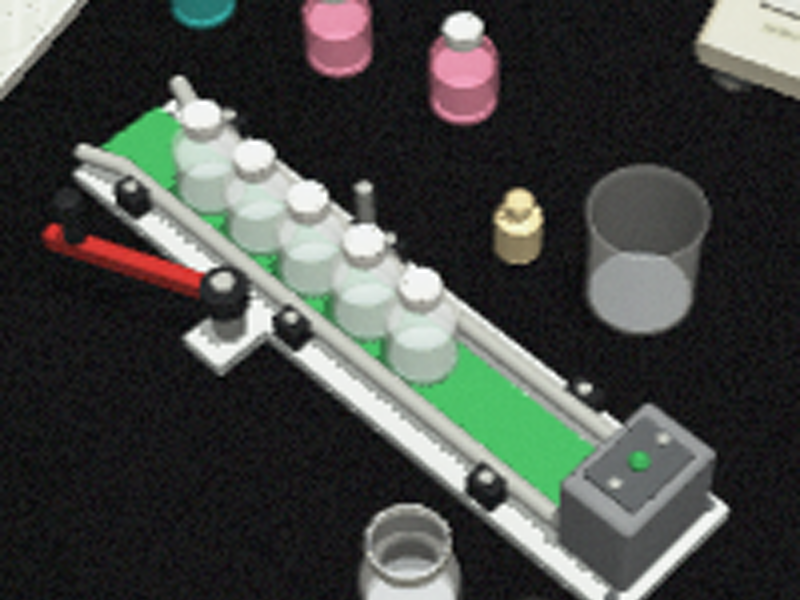

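View pics/d_crop.png

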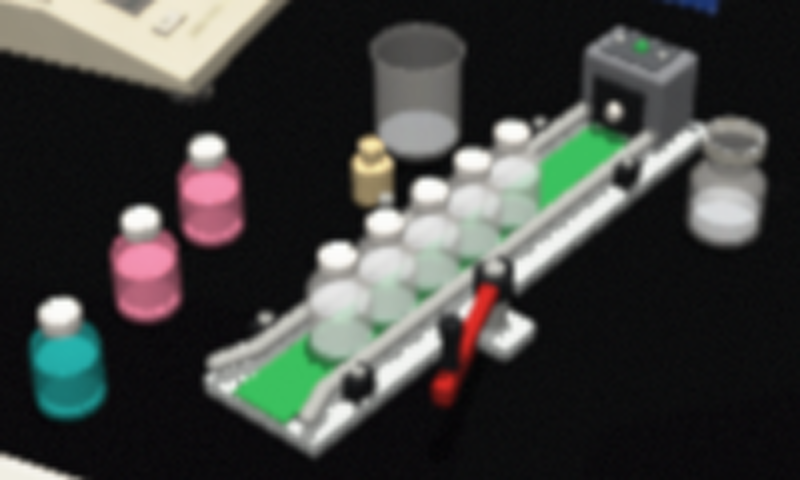

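Run:
```python
from h import *
from rig import robot
import pickle
C={}
for n in ["scene","side"]:
    c=robot.camera(n);C[n]=c
pickle.dump(C,open("c0.pkl","wb"))
S,D=C["scene"],C["side"]
def caps(c,guess,off):
    im=c["pixels"].astype(int);m=((im.min(2)>165)&(im.max(2)-im.min(2)<25)).astype(np.uint8)
    out=[]
    for g in guess:
        u,v=off[0]+g[0]/4,off[1]+g[1]/4
        u0,v0=int(round(u))-6,int(round(v))-6
        n,l,st,ce=cv2.connectedComponentsWithStats(m[v0:v0+13,u0:u0+13]);k=1+np.argmax(st[1:,4]);out.append((ce[k]+[u0,v0],st[k,2:].tolist()))
    return out
s=caps(S,[(201,118),(254,158),(307,198),(362,243),(420,285)],(215,190))
d=caps(D,[(337,258),(384,224),(431,192),(472,163),(512,135)],(220,210))
P=[]
for a,b in zip(s,d):
    p,e=tri(S,a[0],D,b[0]);P.append(p);print(a,b,p.round(4),round(e,4))
P=np.array(P);print(np.diff(P[:,:2],axis=0),np.linalg.norm(np.diff(P[:,:2],axis=0),axis=1))
ax=(P[4]-P[0])[:2];ax/=np.linalg.norm(ax);print("axis",ax,np.degrees(np.arctan2(ax[1],ax[0])))
def t(n,a,b):
    p,e=tri(S,(215+a[0]/4,190+a[1]/4),D,(220+b[0]/4,210+b[1]/4));print(n,p.round(4),round(e,4))
t("greenled",(640,461),(642,46))
t("knob",(67,207),(453,328))
t("hinge top",(222,280),(494,268))
t("bar tip",(55,236),(444,388))
t("catch",(363,188),(386,200))
```

```text
(array([264.30136986, 217.94520548]), [13, 9, 73]) (array([305.05555556, 275.04166667]), [11, 10, 72]) [0.5257 0.2563 0.0607] 0.0018
(array([277.15929204, 230.01769912]), [13, 13, 113]) (array([317.26190476, 266.9047619 ]), [11, 11, 84]) [0.5157 0.2254 0.0591] 0.0002
(array([290.55294118, 238.42352941]), [11, 10, 85]) (array([328.79069767, 259.44186047]), [13, 10, 86]) [0.5072 0.1966 0.0603] 0.0039
(array([305.04651163, 249.36046512]), [13, 10, 86]) (array([339.17073171, 252.30487805]), [13, 11, 82]) [0.4993 0.1661 0.0589] 0.0043
(array([319.82352941, 260.95098039]), [13, 13, 102]) (array([347.59459459, 242.81081081]), [8, 6, 37]) [0.4922 0.1349 0.0607] 0.0012
[[-0.01009417 -0.03095135]
 [-0.00843803 -0.02883074]
 [-0.00795255 -0.03043228]
 [-0.00702111 -0.03125667]] [0.03255577 0.03004018 0.0314542  0.03203553]
axis [-0.26590401 -0.96399951] -105.42067599108937
greenled [0.4605 0.0285 0.0571] 0.0001
knob [0.4631 0.2771 0.058 ] 0.0008
hinge top [0.4704 0.212  0.0406] 0.0001
bar tip [0.4629 0.2874 0.0336] 0.0005
catch [0.5358 0.1852 0.0419] 0.0003
```

```bash
cat >> h.py <<'E'
H=np.array([.4704,.212])   # hinge
th=np.radians(-106.0);A=np.array([np.cos(th),np.sin(th)]);L=np.array([-A[1],A[0]])
O=H+.042*L+.044*A          # track origin
def tr(p): q=np.asarray(p)[:2]-O;return np.array([q@A,q@L])*1000
def wo(x,y): return O+A*x/1000+L*y/1000
E
python3 - <<'E'
from h import *
import pickle
from rig import robot
C=pickle.load(open("c0.pkl","rb"));S,D=C["scene"],C["side"]
P=np.array([[.5257,.2563],[.5157,.2254],[.5072,.1966],[.4993,.1661],[.4922,.1349],[.4605,.0285]])
for p in P: print(tr(p).round(1))
c=P.mean(0);print(np.degrees(np.arctan2(*np.linalg.svd(P-c)[2][0][::-1])))
# base corners z=~.005..; crop px
for n,a in [("open -y",(75,172)),("stop -y",(612,598)),("stop +y",(727,510))]:
    print(n,tr(onz(S,215+a[0]/4,190+a[1]/4,.008)).round(1))
print("bowl",onz(S,340,150,0)[:2],"balance",onz(S,487,235,0)[:2],onz(S,393,208,0)[:2])
for i in range(5): print(proj(S,[*wo(-155+i*60,0),.012]).round(), proj(D,[*wo(-155+i*60,0),.012]).round())
o=robot.get_obs();r=R.from_quat(o["tool_rot"]);print(r.as_matrix().round(3))
for x,y,z in [(-150,0,.1),(-150,0,.03)]:
    t=np.array([*wo(x,y),z]);print(t,(r.inv().apply(t-o["position"])*1000).round(1))
im=S["pixels"].astype(int);g=((im[...,1]>im[...,0]+50)&(im[...,1]>im[...,2]+50)).astype(np.uint8)
v,u=np.nonzero(g[200:330,215:400]);
q=np.array([tr(onz(S,a+215,b+200,.012)) for a,b in zip(u,v)])
for x in range(-150,115,20):
    k=q[abs(q[:,0]-x)<4];print(x,len(k),k[:,1].min().round(1) if len(k) else 0,k[:,1].max().round(1) if len(k) else 0)
print(q[:,0].min(),q[:,0].max())
E
```

```text
[-101.8   -1.1]
[-69.4  -2.1]
[-39.3  -2.4]
[-7.8 -1.6]
[24.1  0.2]
[135.1  -0.9]
-105.73364749135412
open -y [-153.9  -31.8]
stop -y [148.1 -27.3]
stop +y [155.1  30.7]
bowl [0.7926054 0.2532828] balance [ 0.71242602 -0.07089508] [0.69657353 0.09732441]
[247. 221.] [285. 312.]
[270. 239.] [308. 294.]
[295. 259.] [328. 278.]
[321. 279.] [348. 263.]
[349. 301.] [365. 250.]
[[-0.953  0.303 -0.   ]
 [ 0.303  0.953 -0.001]
 [ 0.    -0.001 -1.   ]]
[0.53999055 0.30231697 0.1       ] [-423.1 -172.8  122.2]
[0.53999055 0.30231697 0.03      ] [-423.1 -172.8  192.2]
-150 62 -15.0 15.7
-130 30 -12.1 4.3
-110 1 -10.9 -10.9
-90 11 -12.9 -7.1
-70 0 0 0
-50 3 -12.0 -9.5
-30 8 -13.1 -7.2
-10 0 0 0
10 11 -13.3 -7.3
30 9 -12.5 14.7
50 78 -13.6 15.0
70 81 -13.3 15.0
90 82 -13.2 14.7
110 3 -12.4 23.5
-155.38712030650242 120.59398733153908
```

Candidates for the vial to push are pink (299,195), pink (331,207), turquoise (265,185) and the clear bottles with white caps on the green runway. The last of those, furthest from the grey stop, is at (265,228). I choose that one as vial_e: in the crop it is clear, on the strip and at the open end. The measured track model agrees with the given sizes.

>>> carry_out(
  series=[
    [-55,-22,0,0,0,0,-1],
    [-110,-45,0,0,0,0,-1],
    [-165,-67,0,0,0,-1.6,-1],
    [-220,-90,0,0,0,-1.6,-1],
    [-275,-112,0,0,0,-1.6,-1],
    [-330,-135,0,0,0,-1.6,-1],
    [-385,-157,0,0,0,-1.6,-1],
    [-423,-173,0,0,0,-1.6,-1],
  ],
  force=20,
)

```text
time: 1.25
position: [0.542, 0.3003, 0.2221]
tool_rot: [0.14, 0.99, -0.0, 0.0]
ft_force: [0.7, 0.7, -0.5]
grip_width: 0.0151
```

```bash
cat > st.py <<'E'
from h import *
from rig import robot
import sys
o=robot.get_obs();r=R.from_quat(o["tool_rot"]);m=r.as_matrix()
print(o["time"],o["position"].round(4),"track",tr(o["position"]).round(1),"F",o["ft_force"].round(2),"w",round(o["grip_width"],4))
print("ytool head",np.degrees(np.arctan2(m[1,1],m[0,1])).round(2),"tilt",m[:,2].round(3))
def to(x,y,z): t=np.array([*wo(x,y),z]);return (r.inv().apply(t-o["position"])*1000).round(1)
def snap(tag,boxes={"scene":(215,170),"side":(220,190)}):
    out=[]
    for n,(u,v) in boxes.items():
        c=robot.camera(n);out.append(cv2.resize(c["pixels"][v:v+190,u:u+200,::-1],None,fx=2,fy=2,interpolation=cv2.INTER_CUBIC))
    cv2.imwrite(f"pics/{tag}.png",np.hstack(out))
E
python3 - <<'E'
from st import *
for p in [(-150,0,.1),(-150,0,.03)]: print(to(*p))
E
```

```text
1.25 [0.542  0.3003 0.2221] track [-148.6    2.5] F [ 0.68  0.68 -0.47] w 0.0151
ytool head 73.86 tilt [ 0.    -0.001 -1.   ]
[  2.6   1.5 122.1]
[  2.6   1.5 192.1]
```

>>> carry_out(
  series=[
    [3,0,40,0,0,0,-1],
    [3,0,80,0,0,0,-1],
    [3,0,120,0,0,0,-1],
    [3,0,150,0,0,0,-1],
    [3,0,150,0,0,0,-1],
  ],
)

```text
time: 1.88
position: [0.5371, 0.3002, 0.0696]
tool_rot: [0.14, 0.99, -0.002, -0.003]
ft_force: [-0.2, 0.5, 0.5]
grip_width: 0.0008
```

Run:
```python
from st import *
snap("d1")
for p in [(-148,0,.03),(-51,0,.03)]: print(to(*p))
```

```text
1.875 [0.5371 0.3002 0.0696] track [-147.2   -2.2] F [-0.2   0.52  0.5 ] w 0.0008
ytool head 73.85 tilt [-0.006 -0.003 -1.   ]
[-2.4  1.  39.6]
[ -2.6 -96.   40. ]
```

View pics/d1.png

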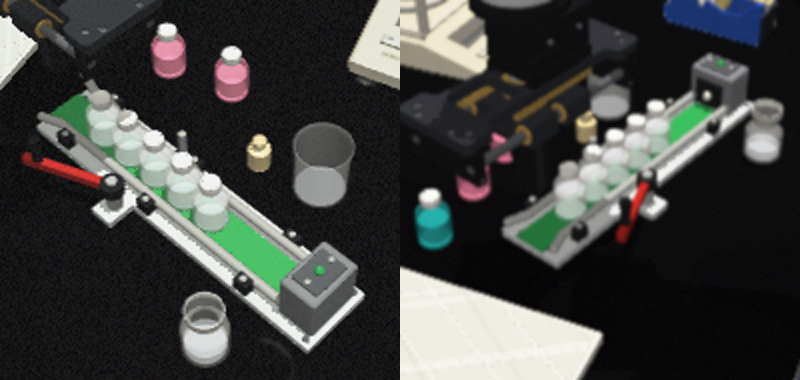

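Run:
```python
from st import *
a=[]
for n in ["scene","side"]:
    c=robot.camera(n);p=proj(c,o["position"]);q=proj(c,o["position"]+[0,0,.07]);print(n,p,q)
    u,v=int(p[0])-65,int(p[1])-120
    u=max(u,0)
    im=c["pixels"][:,:,::-1].copy();im=np.clip(im.astype(float)*1.8+20,0,255).astype(np.uint8);cv2.circle(im,tuple(p.astype(int)),2,(0,255,255),1);a.append(cv2.resize(im[v:v+190,u:u+130],None,fx=3,fy=3))
cv2.imwrite("pics/d2.png",np.hstack(a))
```

```text
1.975 [0.5396 0.3012 0.0726] track [-148.8   -0. ] F [ 0.25 -0.01 -0.04] w 0.0001
ytool head 73.86 tilt [ 0.001 -0.001 -1.   ]
scene [244.76357827 198.67827081] [238.76552732 167.29194579]
side [285.20546117 282.26969031] [282.85430461 247.38499793]
```

View pics/d2.png

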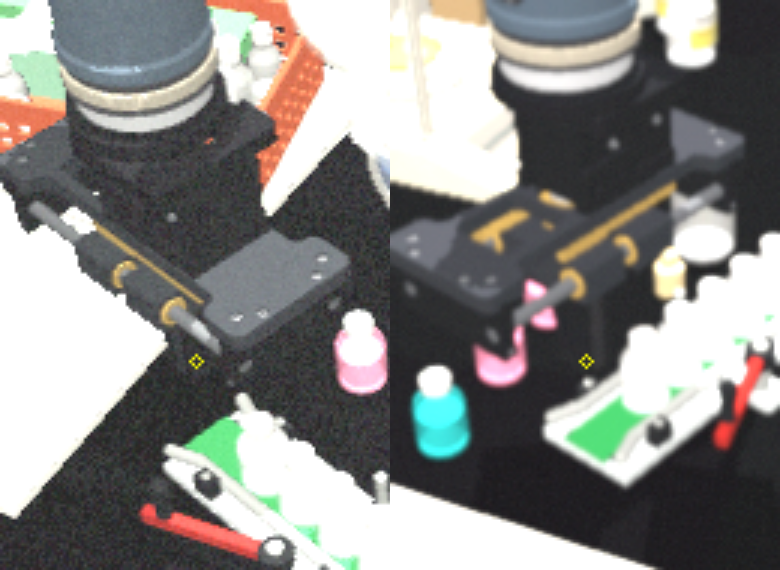

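The yellow mark (scene px 245,199; side px 285,282) lies on the dark closed fingers, above the runway's open end and behind the last vial. The vials are undisturbed, so I descend and push slowly.

>>> carry_out(
  series=[
    [0,0,25,0,0,0,-1],
    [0,0,43,0,0,0,-1],
    [0,0,43,0,0,0,-1],
    [0,-3,43,0,0,0,-1],
    [0,-6,43,0,0,0,-1],
    [0,-9,43,0,0,0,-1],
    [0,-11,43,0,0,0,-1],
    [0,-12,43,0,0,0,-1],
  ],
)

```text
time: 3.08
position: [0.5372, 0.2898, 0.0309]
tool_rot: [0.14, 0.99, 0.0, 0.002]
ft_force: [0.9, -0.7, -0.4]
grip_width: 0.0005
```

Run:
```python
from st import *
print(to(-51,0,.03))
snap("d3")
```

```text
3.075 [0.5372 0.2898 0.0309] track [-137.2    0.8] F [ 0.91 -0.73 -0.36] w 0.0005
ytool head 73.85 tilt [ 0.003  0.    -1.   ]
[  0.6 -86.2   0.8]
```

View pics/d3.png

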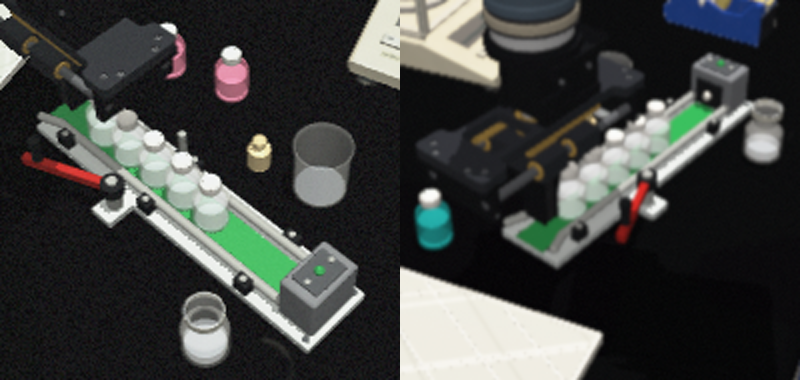

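The fingers stand just behind vial_e (side crop 545,195), all vials upright. Now the slow push.

>>> carry_out(
  series=[
    [0,-2,0,0,0,0,-1],
    [0,-5,0,0,0,0,-1],
    [0,-9,0,0,0,0,-1],
    [0,-13,0,0,0,0,-1],
    [0,-17,0,0,0,0,-1],
    [0,-21,0,0,0,0,-1],
    [0,-25,0,0,0,0,-1],
    [0,-28,0,0,0,0,-1],
  ],
)

```text
time: 4.18
position: [0.5294, 0.2628, 0.0308]
tool_rot: [0.141, 0.99, 0.0, 0.002]
ft_force: [-0.7, 2.0, 0.9]
grip_width: 0.0002
```

Run:
```python
from st import *
print(to(-51,0,.03))
snap("d4")
```

```text
4.175 [0.5294 0.2628 0.0308] track [-109.1    0.7] F [-0.66  2.02  0.87] w 0.0002
ytool head 73.84 tilt [ 0.003  0.    -1.   ]
[  0.6 -58.1   0.8]
```

View pics/d4.png

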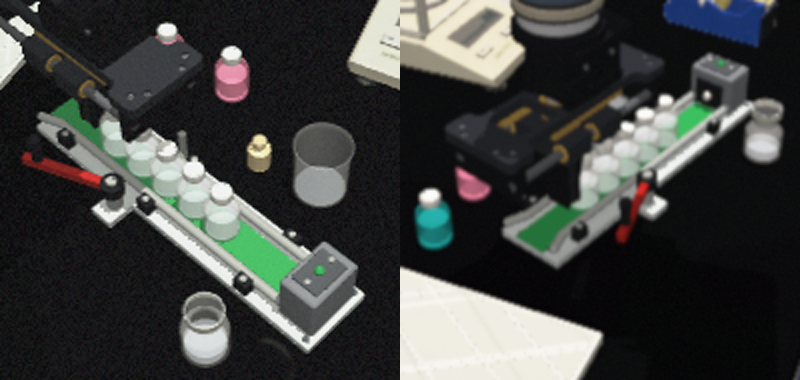

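The train is moving upright: vial_a is now at scene crop (222,210).

>>> carry_out(
  series=[
    [0,-3,0,0,0,0,-1],
    [0,-8,0,0,0,0,-1],
    [0,-13,0,0,0,0,-1],
    [0,-18,0,0,0,0,-1],
    [0,-23,0,0,0,0,-1],
    [0,-28,0,0,0,0,-1],
    [0,-33,0,0,0,0,-1],
    [0,-37,0,0,0,0,-1],
  ],
)

```text
time: 5.28
position: [0.5188, 0.2267, 0.0307]
tool_rot: [0.141, 0.99, 0.0, 0.001]
ft_force: [0.6, 1.3, -0.5]
grip_width: 0.0003
```

Run:
```python
from st import *
print(to(-51,0,.03))
snap("d5")
```

```text
5.275 [0.5188 0.2267 0.0307] track [-71.5   0.5] F [ 0.65  1.3  -0.52] w 0.0003
ytool head 73.83 tilt [ 0.003 -0.    -1.   ]
[  0.4 -20.5   0.7]
```

View pics/d5.png

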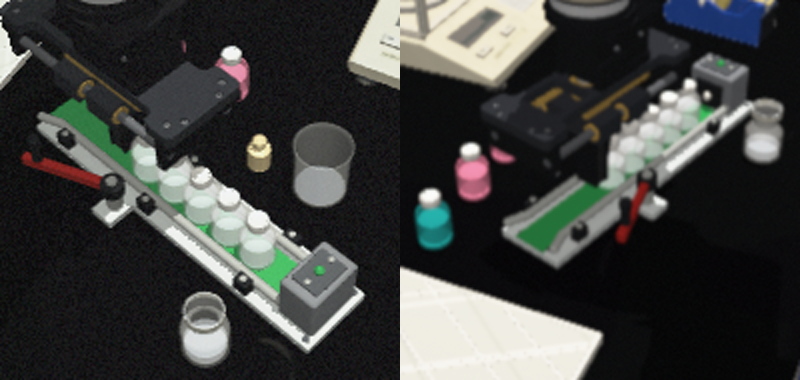

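About 20 mm is left and the row is straight and upright. Continue to within a few mm, then press in small steps.

>>> carry_out(
  series=[
    [0,-2,0,0,0,0,-1],
    [0,-5,0,0,0,0,-1],
    [0,-8,0,0,0,0,-1],
    [0,-11,0,0,0,0,-1],
    [0,-13,0,0,0,0,-1],
    [0,-15,0,0,0,0,-1],
    [0,-16,0,0,0,0,-1],
    [0,-17,0,0,0,0,-1],
  ],
)

```text
time: 6.38
position: [0.5138, 0.2101, 0.0307]
tool_rot: [0.141, 0.99, -0.0, 0.001]
ft_force: [0.6, 1.5, 1.0]
grip_width: 0.0005
```

Run:
```python
from st import *
print(to(-51,0,.03))
```

```text
6.375 [0.5138 0.2101 0.0307] track [-54.1   0.3] F [0.58 1.53 0.98] w 0.0005
ytool head 73.82 tilt [ 0.002 -0.001 -1.   ]
[ 0.3 -3.1  0.7]
```

>>> carry_out(
  series=[
    [0,-1,0,0,0,0,-1],
    [0,-1.5,0,0,0,0,-1],
    [0,-2,0,0,0,0,-1],
    [0,-2.5,0,0,0,0,-1],
    [0,-3,0,0,0,0,-1],
  ],
)

```text
time: 7.0
position: [0.513, 0.2072, 0.0307]
tool_rot: [0.141, 0.99, -0.0, 0.001]
ft_force: [-0.4, 1.4, 0.3]
grip_width: 0.0004
```

Run:
```python
from st import *
snap("d6",{"scene":(255,190),"side":(290,180)})
```

```text
7.0 [0.513  0.2072 0.0307] track [-51.1   0.3] F [-0.43  1.45  0.3 ] w 0.0004
ytool head 73.82 tilt [ 0.002 -0.001 -1.   ]
```

View pics/d6.png

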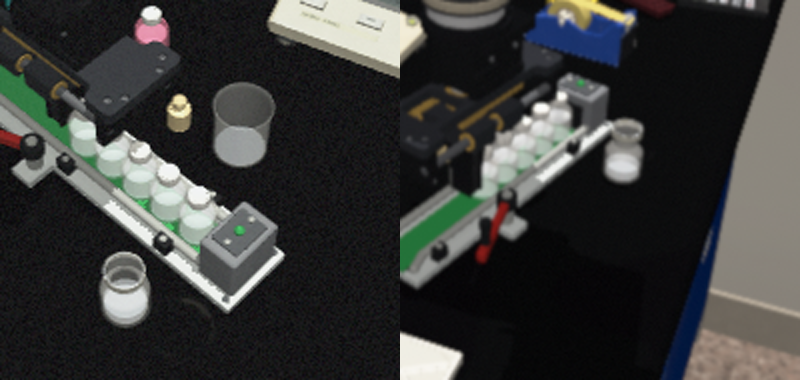

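vial_a is close to the stop (scene crop 198,215) with no force rise yet. I keep going in small steps until the force rises.

>>> carry_out(
  series=[
    [0,-0.7,0,0,0,0,-1],
    [0,-1.4,0,0,0,0,-1],
    [0,-2,0,0,0,0,-1],
    [0,-2,0,0,0,0,-1],
  ],
)

```text
time: 7.6
position: [0.5124, 0.2051, 0.0307]
tool_rot: [0.141, 0.99, -0.0, 0.001]
ft_force: [0.6, 1.7, 0.1]
grip_width: 0.0005
```

Run:
```python
from st import *
```

```text
7.6 [0.5124 0.2051 0.0307] track [-49.    0.3] F [0.65 1.67 0.13] w 0.0005
ytool head 73.82 tilt [ 0.002 -0.001 -1.   ]
```

>>> carry_out(
  series=[
    [0,-0.7,0,0,0,0,-1],
    [0,-1.4,0,0,0,0,-1],
    [0,-2,0,0,0,0,-1],
    [0,-2,0,0,0,0,-1],
  ],
)

```text
time: 8.1
position: [0.5118, 0.2031, 0.0307]
tool_rot: [0.141, 0.99, -0.0, 0.001]
ft_force: [0.2, 1.8, -0.1]
grip_width: 0.0003
```

Run:
```python
from st import *
```

```text
8.1 [0.5118 0.2031 0.0307] track [-46.9   0.3] F [ 0.21  1.82 -0.07] w 0.0003
ytool head 73.82 tilt [ 0.002 -0.001 -1.   ]
```

>>> carry_out(
  series=[
    [0,-0.7,0,0,0,0,-1],
    [0,-1.4,0,0,0,0,-1],
    [0,-2,0,0,0,0,-1],
    [0,-2,0,0,0,0,-1],
  ],
)

```text
time: 8.6
position: [0.5122, 0.202, 0.031]
tool_rot: [0.141, 0.99, 0.001, 0.002]
ft_force: [1.7, 5.0, 1.6]
grip_width: 0.0007
```

Run:
```python
from st import *
a=[]
for n,(u,v) in {"scene":(280,220),"side":(320,200)}.items():
    c=robot.camera(n);a.append(cv2.resize(c["pixels"][v:v+100,u:u+100,::-1],None,fx=4,fy=4,interpolation=cv2.INTER_CUBIC))
cv2.imwrite("pics/d7.png",np.hstack(a))
```

```text
8.6 [0.5122 0.202  0.031 ] track [-45.9   1. ] F [1.74 4.95 1.58] w 0.0007
ytool head 73.79 tilt [ 0.004  0.001 -1.   ]
```

View pics/d7.png

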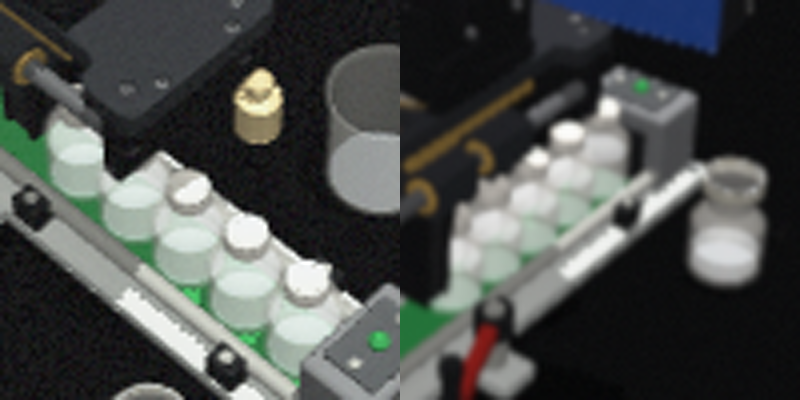

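The force has risen to 5 N and vial_a touches the bumper (side crop 610,130). One firmer press confirms a hard stop.

>>> carry_out(
  series=[
    [0,-1,0,0,0,0,-1],
    [0,-2,0,0,0,0,-1],
    [0,-2,0,0,0,0,-1],
  ],
)

```text
time: 9.07
position: [0.5135, 0.2014, 0.0315]
tool_rot: [0.141, 0.99, 0.002, 0.004]
ft_force: [2.7, 7.3, 0.7]
grip_width: 0.0004
```

Run:
```python
from st import *
```

```text
9.075 [0.5135 0.2014 0.0315] track [-45.7   2.3] F [2.75 7.29 0.67] w 0.0004
ytool head 73.75 tilt [ 0.008  0.003 -1.   ]
```

The row is stalled hard against the stop at 7 N. Back off and lift.

>>> carry_out(
  series=[
    [0,8,0,0,0,0,-1],
    [0,25,0,0,0,0,-1],
    [0,45,0,0,0,0,-1],
    [0,60,-10,0,0,0,-1],
    [0,60,-60,0,0,0,-1],
    [0,60,-100,0,0,0,-1],
    [0,60,-100,0,0,0,-1],
  ],
)

```text
time: 9.95
position: [0.5319, 0.2605, 0.1351]
tool_rot: [0.141, 0.99, 0.003, 0.008]
ft_force: [0.8, 0.4, -0.2]
grip_width: 0.0005
```

Run:
```python
from st import *
a=[]
for n,(u,v) in {"scene":(225,190),"side":(290,190)}.items():
    c=robot.camera(n);a.append(cv2.resize(c["pixels"][v:v+140,u:u+130,::-1],None,fx=3,fy=3,interpolation=cv2.INTER_CUBIC))
cv2.imwrite("pics/d8.png",np.hstack(a))
```

```text
9.95 [0.5319 0.2605 0.1351] track [-107.6    3.7] F [ 0.83  0.38 -0.19] w 0.0005
ytool head 73.82 tilt [ 0.016  0.005 -1.   ]
```

View pics/d8.png

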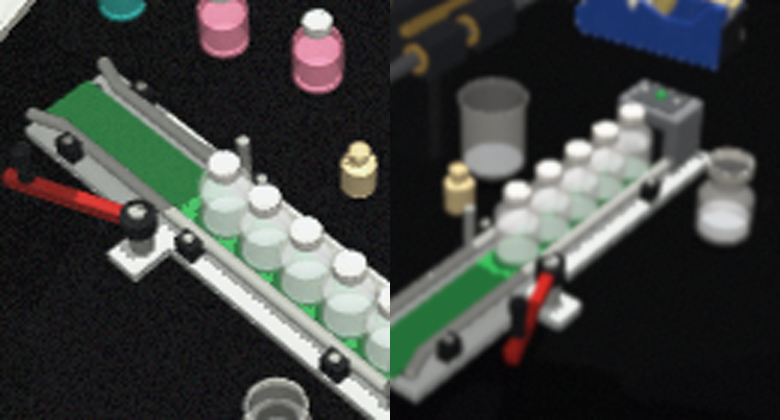

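Run:
```python
from st import *
import pickle
C=pickle.load(open("c0.pkl","rb"));S,D=C["scene"],C["side"]
for n,a,b in [("e",(224,168),(127,192)),("knob",(19,163),(127,316)),("hinge",(138,215),(161,265)),("catch",(243,143),(78,210)),("led",(0,0),(272,94)),("bartip",(9,182),(122,357))]:
    p,e=tri(S,(225+a[0]/3,190+a[1]/3),D,(290+b[0]/3,190+b[1]/3));print(n,p.round(4),e.round(4),tr(p).round(1))
# knob stage-1 targets: 
k=66*np.array([-np.sin(np.radians(112)),np.cos(np.radians(112))])+[-44,-42];print("knob track",k)
print(to(k[0],k[1]-30,.10),to(k[0],k[1]-30,.048))
```

```text
10.05 [0.5291 0.2594 0.1317] track [-105.7    1.4] F [-1.28 -0.15 -0.1 ] w 0.0006
ytool head 73.79 tilt [ 0.008  0.003 -1.   ]
e [0.5056 0.1777 0.0582] 0.0022 [-20.8   1.3]
knob [0.4633 0.2788 0.0514] 0.0024 [-106.3  -67.2]
hinge [0.4703 0.2113 0.0371] 0.0001 [-43.3 -42. ]
catch [0.5364 0.1848 0.0408] 0.0012 [-36.  29.]
led [0.418  0.2426 0.2034] 0.0422 [ -59.  -100.8]
bartip [0.4623 0.2888 0.0299] 0.0018 [-115.5  -70.9]
knob track [-105.1941344   -66.72403517]
[98.4 -1.  31. ] [98.7 -1.3 83. ]
```

vial_e is at track x = −20.8 mm (expected −21), so the row is home. The knob measures (−106, −67) in track mm, with the gate about 112° open. Next I go behind the knob, outside the track.

>>> carry_out(
  series=[
    [50,0,0,0,0,0,-1],
    [98,-1,0,0,0,0,-1],
    [98,-1,0,0,0,0,-1],
    [98,-1,40,0,0,0,-1],
    [98,-1,70,0,0,0,-1],
    [98,-1,83,0,0,0,-1],
    [98,-1,83,0,0,0,-1],
  ],
)

```text
time: 10.92
position: [0.4352, 0.2856, 0.0467]
tool_rot: [0.141, 0.99, 0.001, 0.003]
ft_force: [0.5, 0.1, 0.3]
grip_width: 0.0007
```

Run:
```python
from st import *
for f in (112,100,90,80,70,60,50):
    a=np.radians(f);print(f,to(-44-66*np.sin(a),-42+66*np.cos(a)-15.5,.048))
snap("g1")
```

```text
10.925 [0.4352 0.2856 0.0467] track [-105.1  -96.1] F [0.48 0.07 0.26] w 0.0007
ytool head 73.78 tilt [ 0.006  0.002 -1.   ]
112 [-13.9   0.2  -1.2]
100 [-27.1   4.   -1.1]
90 [-38.6   5.1  -1.1]
80 [-50.1   4.1  -1. ]
70 [-61.2   1.2  -1. ]
60 [-71.6  -3.6  -0.9]
50 [-81.1 -10.2  -0.9]
```

View pics/g1.png

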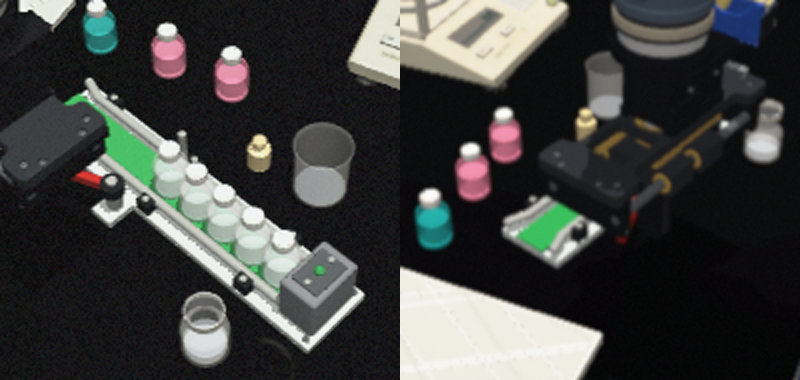

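The fingers are outside the red bar with the gripper body above it, and the vials stand in place. Stage 1: push the knob across.

>>> carry_out(
  series=[
    [-7,0,-1,0,0,0,-1],
    [-14,0,-1,0,0,0,-1],
    [-21,2,-1,0,0,0,-1],
    [-28,4,-1,0,0,0,-1],
    [-36,5,-1,0,0,0,-1],
    [-44,5,-1,0,0,0,-1],
    [-52,4,-1,0,0,0,-1],
    [-60,2,-1,0,0,0,-1],
  ],
)

```text
time: 12.02
position: [0.4948, 0.271, 0.0497]
tool_rot: [0.141, 0.99, 0.002, 0.004]
ft_force: [-1.0, -0.2, -0.5]
grip_width: 0.0004
```

Run:
```python
from st import *
for f in (70,60,50,45):
    a=np.radians(f);print(f,to(-44-66*np.sin(a),-42+66*np.cos(a)-15.5,.048))
snap("g2")
```

```text
12.025 [0.4948 0.271  0.0497] track [-107.4  -34.8] F [-0.99 -0.24 -0.46] w 0.0004
ytool head 73.79 tilt [ 0.009  0.003 -1.   ]
70 [ 0.1 -1.4  1.7]
60 [-10.4  -6.2   1.7]
50 [-19.8 -12.8   1.8]
45 [-24.1 -16.6   1.8]
```

View pics/g2.png

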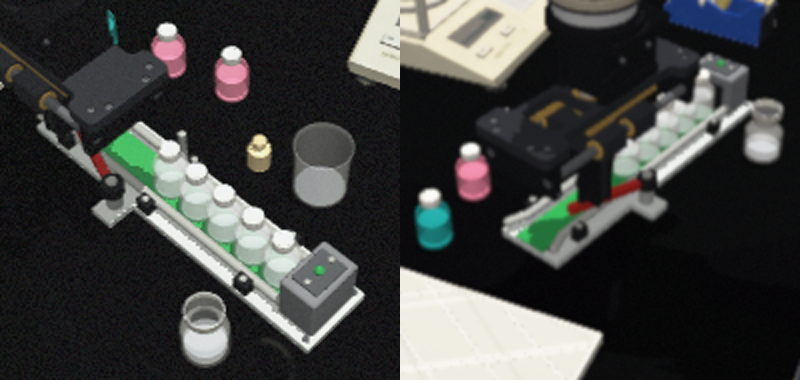

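The gate has swung to about 70° and the bar now crosses the near guide bar (scene crop 100,165). Continue to 50°, then back off.

>>> carry_out(
  series=[
    [-5,-4,1,0,0,0,-1],
    [-11,-7,1,0,0,0,-1],
    [-16,-10,1,0,0,0,-1],
    [-20,-13,1,0,0,0,-1],
    [-20,-13,1,0,0,0,-1],
    [-12,-8,1,0,0,0,-1],
    [-8,10,1,0,0,0,-1],
    [-8,20,1,0,0,0,-1],
  ],
)

```text
time: 13.12
position: [0.5088, 0.2896, 0.0492]
tool_rot: [0.141, 0.99, 0.002, 0.005]
ft_force: [-0.7, -1.1, 0.7]
grip_width: 0.0004
```

Run:
```python
from st import *
for f in (50,):
    a=np.radians(f);k=(-44-66*np.sin(a),-42+66*np.cos(a));print(k,to(k[0]-26,k[1],.048),to(k[0]-16,k[1],.048))
snap("g3")
```

```text
13.125 [0.5088 0.2896 0.0492] track [-129.2  -26.4] F [-0.68 -1.08  0.65] w 0.0004
ytool head 73.83 tilt [ 0.011  0.003 -1.   ]
(np.float64(-94.55893324585256), np.float64(0.4239822393115986)) [-26.9  -8.6   1.4] [-26.9 -18.6   1.3]
```

View pics/g3.png

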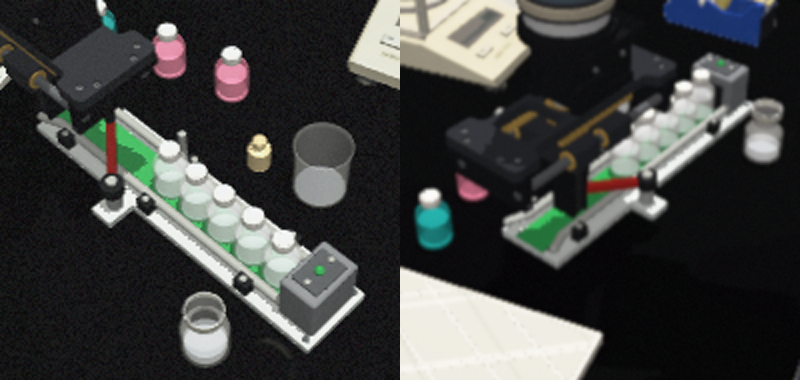

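The gate is at about 50° (bar at scene crop 110,150) and the finger is behind it. Stage 2: push it shut from behind.

>>> carry_out(
  series=[
    [-15,-2,1,0,0,0,-1],
    [-27,-6,1,0,0,0,-1],
    [-27,-12,1,0,0,0,-1],
    [-27,-18,1,0,0,0,-1],
    [-31,-23,1,0,0,0,-1],
    [-35,-28,1,0,0,0,-1],
    [-39,-33,1,0,0,0,-1],
    [-42,-37,1,0,0,0,-1],
  ],
)

```text
time: 14.22
position: [0.5399, 0.2421, 0.0484]
tool_rot: [0.14, 0.99, 0.003, 0.006]
ft_force: [0.9, -0.5, 0.5]
grip_width: 0.0006
```

Run:
```python
from st import *
for f in (30,20,10,0):
    a=np.radians(f);k=(-44-66*np.sin(a),-42+66*np.cos(a));print(f,to(k[0]-16,k[1],.048))
snap("g4")
```

```text
14.225 [0.5399 0.2421 0.0484] track [-92.1  16.5] F [ 0.86 -0.54  0.5 ] w 0.0006
ytool head 73.86 tilt [ 0.012  0.004 -1.   ]
30 [1.4 0.9 0.4]
20 [-3.5 -9.5  0.4]
10 [ -6.5 -20.6   0.3]
0 [ -7.5 -32.1   0.3]
```

View pics/g4.png

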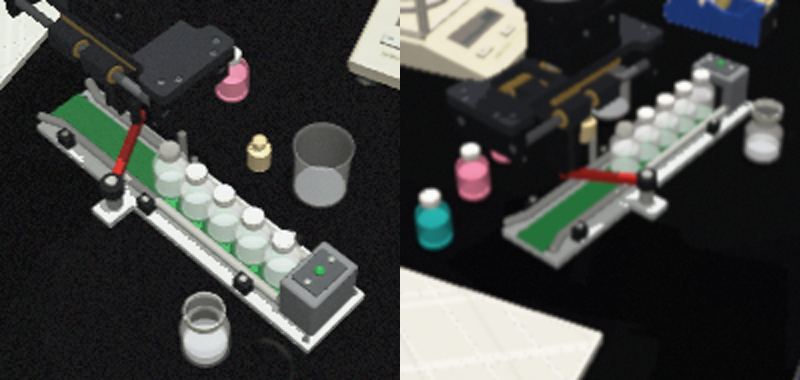

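The bar is at about 30° (scene crop 130,145) and follows the finger. Close it.

>>> carry_out(
  series=[
    [-1,-5,0,0,0,0,-1],
    [-3,-10,0,0,0,0,-1],
    [-5,-15,0,0,0,0,-1],
    [-6,-20,0,0,0,0,-1],
    [-7,-24,0,0,0,0,-1],
    [-7,-28,0,0,0,0,-1],
    [-7,-30,0,0,0,0,-1],
    [-7,-31,0,0,0,0,-1],
  ],
)

```text
time: 15.32
position: [0.5377, 0.21, 0.0482]
tool_rot: [0.141, 0.99, 0.003, 0.006]
ft_force: [0.9, 0.0, 1.2]
grip_width: 0.0002
```

Run:
```python
from st import *
snap("g5")
```

```text
15.325 [0.5377 0.21   0.0482] track [-60.6  23.3] F [0.91 0.01 1.25] w 0.0002
ytool head 73.83 tilt [ 0.012  0.003 -1.   ]
```

View pics/g5.png

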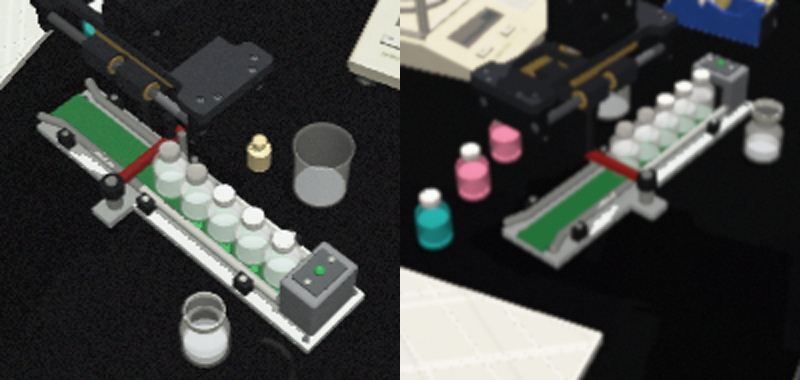

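Nearly shut, with no contact force yet. Press on in small steps until the catch pin stops it.

>>> carry_out(
  series=[
    [0,-0.7,0,0,0,0,-1],
    [0,-1.4,0,0,0,0,-1],
    [0,-2,0,0,0,0,-1],
    [0,-2.5,0,0,0,0,-1],
    [0,-2.5,0,0,0,0,-1],
  ],
)

```text
time: 16.05
position: [0.5373, 0.2082, 0.0483]
tool_rot: [0.141, 0.99, 0.003, 0.006]
ft_force: [0.6, 4.1, -0.3]
grip_width: 0.0004
```

Run:
```python
from st import *
```

```text
16.05 [0.5373 0.2082 0.0483] track [-58.7  23.3] F [ 0.62  4.14 -0.34] w 0.0004
ytool head 73.82 tilt [ 0.012  0.004 -1.   ]
```

>>> carry_out(
  series=[
    [0,-1,0,0,0,0,-1],
    [0,-2,0,0,0,0,-1],
    [0,-2,0,0,0,0,-1],
  ],
)

```text
time: 16.42
position: [0.5372, 0.2078, 0.0483]
tool_rot: [0.141, 0.99, 0.004, 0.006]
ft_force: [1.4, 8.6, -1.5]
grip_width: 0.0006
```

Run:
```python
from st import *
```

```text
16.425 [0.5372 0.2078 0.0483] track [-58.4  23.4] F [ 1.45  8.63 -1.55] w 0.0006
ytool head 73.75 tilt [ 0.014  0.007 -1.   ]
```

It stalled at 8.6 N with 0.3 mm of travel, so the gate is against its hard stop. Retreat straight back, then up.

>>> carry_out(
  series=[
    [0,5,0,0,0,0,-1],
    [0,20,0,0,0,0,-1],
    [0,40,0,0,0,0,-1],
    [0,50,-30,0,0,0,-1],
    [0,60,-80,0,0,0,-1],
    [0,100,-120,0,0,0,-1],
    [0,150,-130,0,0,0,-1],
    [0,150,-130,0,0,0,-1],
  ],
)

```text
time: 17.42
position: [0.5788, 0.3556, 0.1819]
tool_rot: [0.139, 0.99, 0.006, 0.009]
ft_force: [-0.6, -1.0, -0.8]
grip_width: 0.0003
```

Run:
```python
from st import *
a=[]
for n,(u,v) in {"scene":(260,205),"side":(300,190)}.items():
    c=robot.camera(n);a.append(cv2.resize(c["pixels"][v:v+140,u:u+130,::-1],None,fx=3,fy=3,interpolation=cv2.INTER_CUBIC))
cv2.imwrite("pics/f1.png",np.hstack(a))
```

```text
17.425 [0.5788 0.3556 0.1819] track [-211.9   22.7] F [-0.58 -1.04 -0.81] w 0.0003
ytool head 74.0 tilt [ 0.019  0.01  -1.   ]
```

View pics/f1.png

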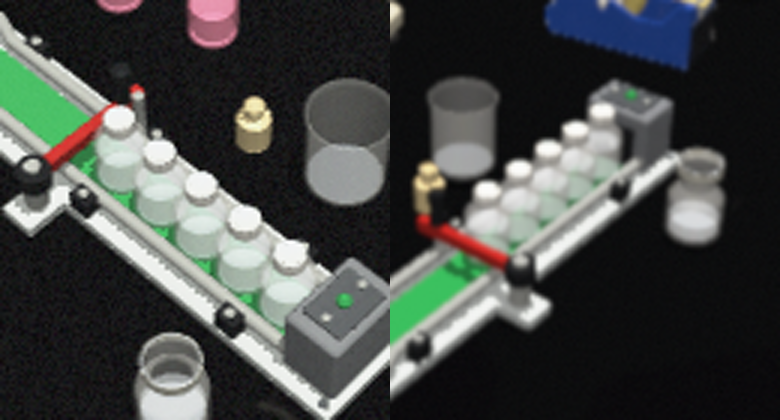

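Run:
```python
from st import *
import pickle
C=pickle.load(open("c0.pkl","rb"));S,D=C["scene"],C["side"]
for n,a,b in [("e",(119,121),(97,193)),("a",(292,255),(211,117)),("hinge",(33,170),(130,270)),("bartip",(137,91),(35,222))]:
    p,e=tri(S,(260+a[0]/3,205+a[1]/3),D,(300+b[0]/3,190+b[1]/3));print(n,p.round(4),e.round(4),tr(p).round(1))
n=robot.camera("scene")["pixels"]
for u,v in [(-44,36),(-115,0)]: pass
for nm,(u,v) in {"beaker":(376,252),"weight":(345,246),"jar":(317,335)}.items():
    x=S["pixels"][v-25:v+25,u-20:u+20].astype(int);y=n[v-25:v+25,u-20:u+20].astype(int);print(nm,abs(x-y).mean().round(2))
```

```text
17.525 [0.5765 0.3518 0.1795] track [-207.6   21.5] F [-0.62  0.14 -1.17] w 0.0005
ytool head 73.87 tilt [ 0.013  0.006 -1.   ]
e [0.5059 0.1782 0.0582] 0.0008 [-21.4   1.5]
a [0.4719 0.0624 0.0562] 0.0018 [99.4  0.7]
hinge [0.471  0.2125 0.0344] 0.0013 [-44.6 -41.6]
bartip [0.5438 0.1905 0.0341] 0.0011 [-43.5  34.5]
beaker 3.37
weight 6.59
jar 3.63
```

vial_e is at −21.4 mm (expected −21) and vial_a at 99.4 (expected 99). The gate bar is square across the track, with hinge x −44.6 and tip x −43.5. The brass weight is still at scene pixel (344.7,246.7), against (344.5,247) before. The job is done.

```bash
python3 -c "
from rig import robot
print(robot.hand_in())"
```

```text
the job is handed in; nothing more can be done
None
```

I pushed the five vials home as one train with the closed fingertips, touching only the last one. I then swung the red gate shut by its knob, in two pushes, and handed the job in at about 17.5 s of the 54 s allowed.

- **Row home:** the push stalled against the end stop at about 7 N. Afterwards the last vial measured −21.4 mm along the track (home is −21) and the first 99.4 mm (home is 99). All five are upright.
- **Sensing pin:** I did not see it directly, because the first vial hides it. That it is pushed in follows from the stall and the first vial's position.
- **Gate shut:** it stalled against its catch at 8.6 N and moved only 0.3 mm under the last press. The bar lies square across the track to within about 1 mm, which is the measuring error.
- **Bystanders:** the beaker, the brass weight and the jar look unmoved. A before-and-after picture comparison differed more around the weight (6.6, against 3.4 and 3.6 for the others). Its pixel position is the same as before, so I put that down to a vial sitting inside the compared area.
- **Disagreement:** the row came home with the fingers about 5 mm further along than I expected from a 15 mm half-thickness. The fingertips are evidently about 10 mm from centre line to outside, and the vial positions confirmed the row was home.

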